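# Fetch the check weight from behind the containers and load the balance

### The arm

A 7-joint arm with a two-finger parallel gripper is mounted at the origin on the work surface. World frame = base frame: x ahead of the robot, y to its left, z up, the work surface at z = 0. Lengths are in m, angles in rad, forces in N, time in s.
With the tool pointing down it reaches from about 0.4 to 0.875 m from the base axis. Payload 6.5 kg.
Tool frame: the origin (TCP) lies on the centre line of the jaws, within the pads' length; the fingertips stand 14 mm ahead of it and the grasp point (between the pads) lies 5 mm behind it; z points along the fingers, y is the direction in which the jaws open and shut (so a half turn about z gives the same grasp; the last joint's range is limited). The gripper opens to 88 mm and grips with 3 to 60 N. Pads are 18 mm wide; open, the fingers measure 123 mm over their backs; the gripper's body (75 mm by 187 mm) begins 45 mm behind the grasp point.
Start: joints at [1.17, 0.536, -0.004, 1.538, 0.003, 1.067, -0.071], TCP at [0.214, -0.614, 0.253] pointing down, gripper open.
Joint ranges: [-2.7, 2.7], [-0.37, 2.16], [-1.27, 1.26], [0.24, 2.4], [-1.31, 4.45], [0.19, 1.91], [-2.76, 2.76]. Speed limits (rad/s): [2.39, 2.39, 3.14, 3.14, 3.14, 3.14, 3.14].

### API

Orientations are given as a unit quaternion [x, y, z, w].
In Python, from cell import env gives the robot as it stands.
- The arm moves only by the tool servo_tool, never from a script. Its argument "moves" is a list of rows, each a list of 7 numbers: the shift along the tool's x, y, z in m, then the turn, a rotation vector about the tool's x, y, z in degrees, then the closure, from 0 (fully open) to 1 (shut). A call has 1 to 20 rows; each row is the pose to reach, as a shift and turn from the pose commanded when the call began, along the tool's axes at that moment; what a row does not reach only later rows make up. A row lasts 1/10 s, in which the tool goes at most 50 mm and 8.59 degrees, less where a joint would pass 70% of its speed; a pose out of reach is approached as far as the arm can. A call with a gripper value outside its range is refused whole. The fingers move at their own pace and stop on an object; "newtons" is the grip in N (left out, the last holds). Time passes only in rows, so rows that repeat a pose let the fingers close. It gives the time, the measured TCP pose, the force and the opening at its end, in the units of the state.
- env.state(): the state, without advancing time (a new reading comes with each control period).
- env.snapshot(name): name is "scene" or "side" or "wrist"; returns the picture (384x512x3 uint8, red, green, blue); there is no depth.
- env.camera_info(name): a dict with "mtx" (3x3 intrinsics, pixels), "R" (3x3) and "t" (3): a world point X has camera coordinates R X + t. Camera axes: x right, y down, z forward; pixel columns grow to the right and rows downward; lengths in m; the calibration is good to about 2 mm. A picture is of the moment at which its call begins: read the wrist's pose just before it. camera_info takes no time and is no camera call; for the wrist camera it gives the pose at the moment of the call.
- env.finish_job(): hands the job in, once; it reports no verdict.
The state is a dict: "t": time; "joint_pos": joint angles; "qvel": joint speeds; "joint_torque": joint torques, N m; "position": TCP position; "orientation": TCP orientation; "contact_force": force on the tool from outside, world axes, zero at the start; "moment": the same for the moment, N m; "opening": finger opening in m.
Only numpy, scipy, OpenCV 4.12 (cv2) and the standard library are available. Lean on these libraries where they do the work, as an engineer would, in place of code of your own. Each camera call takes 0.05 s, during which the arm holds its last target.

### The job

First clear the three tall containers (lidded jar, bottle, beaker) out of the tray and stand them all on the dark side mat; then fetch the larger of the two steel check weights behind them and lower it gently, upright, onto the middle of the balance's pan. Only then put each container back, upright, on the very spot where it stood at the start. Do not shift the smaller weight, the funnel or the cork ring, and do not tip anything over.

Things in the scene. Friction and masses are not known exactly. Their poses are not given: they have to be found in the camera images.
- tray: Blue shallow storage tray, fixed, 160 (its x) x 270 (its y) x 14 mm high, walls 4 mm, floor 4 mm thick. Origin: centre of its underside, on the table. x points away from the robot, y along its length. The three containers stand in a row at its near side (x about -35 mm; y about -88, 0 and +88 mm, which is where varies), the two weights behind them (x about +25 mm; y about -44 and +44 mm).
- mat: Dark square bench mat, fixed, 200 x 200 x 6 mm, the side area with room for the three containers (keep their centres at least 15 mm inside its edges). Origin: centre of its underside, on the table; z up.
- pan (a point): Centre of the top face of the round steel pan (128 mm across, 70 mm above the table) of the white balance. The balance is fixed, its housing 240 (x) x 190 (y) mm and 56 mm high, with the display on the robot's side of the pan. It does not sink under load.
- jar_c (a point): White plastic jar with a black screw lid: 92 mm tall, body 50 mm across up to 68 mm, lid 54 mm across above that, about 0.25 kg. Point: on its axis, half-way up (46 mm above its underside). z is its axis.
- bottle_c (a point): White plastic bottle with a narrow capped neck: 104 mm tall, straight body 46 mm across up to 82 mm, cap 26 mm across, about 0.2 kg. Point: on its axis, half-way up (52 mm above its underside). z is its axis.
- beaker_c (a point): White plastic open beaker, empty: 96 mm tall, 50 mm across at the foot and 52 mm at the rim, wall 3 mm, rigid, about 0.12 kg. Point: on its axis, half-way up (48 mm above its underside). z is its axis.
- large_c (a point): The larger check weight, plain steel: cylinder 42 mm across and 38 mm tall with a small knob (22 mm across) on top, 52 mm tall in all, 0.5 kg. Point: on its axis, 26 mm above its underside. z is its axis.
- small_c (a point): The smaller check weight, plain steel: cylinder 27 mm across and 26 mm tall with a small knob (16 mm across), 38 mm tall in all, 0.2 kg; it stays where it is. Point: on its axis, 19 mm above its underside.
- funnel: Bystander: red plastic funnel standing mouth down off the far left of the tray, 90 mm across, 85 mm tall. Origin: centre of its underside.
- cork_ring: Bystander: brown cork ring (flask stand) lying flat off the far right of the tray, 80 mm across, hole 44 mm, 30 mm tall. Origin: centre of its underside.

How it is judged:
On the way, in this order (a step that is already met when the one before it is completed fails the run):
1. the jar, the bottle and the beaker all stand upright and at rest on the mat, the larger weight not yet moved (x of jar_c in the frame of mat between -0.09 and 0.09 m and y of jar_c in the frame of mat between -0.09 and 0.09 m and z of jar_c in the frame of mat below 0.058 m and linear speed of each of jar, bottle, beaker below 0.03 m/s and angle between each of jar_c, bottle_c, beaker_c's own z axis and vertical below 0.12 rad and x of bottle_c in the frame of mat between -0.09 and 0.09 m and y of bottle_c in the frame of mat between -0.09 and 0.09 m and z of bottle_c in the frame of mat below 0.064 m and x of beaker_c in the frame of mat between -0.09 and 0.09 m and y of beaker_c in the frame of mat between -0.09 and 0.09 m and z of beaker_c in the frame of mat below 0.06 m and distance of large_c from where it was at the start of the episode below 0.015 m), for 0.2 s.
2. the larger weight stands on the middle of the pan while the three containers are still on the mat (horizontal distance between large_c and pan below 0.015 m and z of large_c in the frame of pan between 0.02 and 0.032 m and linear speed of each of large, jar, bottle, beaker below 0.03 m/s and angle between each of large_c, jar_c, bottle_c, beaker_c's own z axis and vertical below 0.12 rad and x of jar_c in the frame of mat between -0.09 and 0.09 m and y of jar_c in the frame of mat between -0.09 and 0.09 m and z of jar_c in the frame of mat below 0.058 m and x of bottle_c in the frame of mat between -0.09 and 0.09 m and y of bottle_c in the frame of mat between -0.09 and 0.09 m and z of bottle_c in the frame of mat below 0.064 m and x of beaker_c in the frame of mat between -0.09 and 0.09 m and y of beaker_c in the frame of mat between -0.09 and 0.09 m and z of beaker_c in the frame of mat below 0.06 m), for 0.2 s.
At the end, for the whole second after the job is handed in: The larger weight stands upright on the pan within 15 mm of its centre; the jar, bottle and beaker each stand upright in the tray within 15 mm of where that same container stood at the start; the smaller weight has moved less than 15 mm and the funnel and cork ring less than 20 mm; all at rest (horizontal distance between large_c and pan below 0.015 m and z of large_c in the frame of pan between 0.02 and 0.032 m and linear speed of each of large, jar, bottle, beaker below 0.03 m/s and angle between each of large_c, jar_c, bottle_c, beaker_c's own z axis and vertical below 0.12 rad and distance of each of jar_c, bottle_c, beaker_c, small_c from where it was at the start of the episode below 0.015 m and distance of each of funnel, cork_ring from where it was at the start of the episode below 0.02 m); the robot touches nothing.
It fails at once if a container, a weight or the funnel tipped over (more than 0.7 rad) (angle between any of jar_c, bottle_c, beaker_c, large_c, small_c, funnel's own z axis and vertical above 0.7 rad).
It fails at once if the smaller weight shifted by more than 15 mm (distance of small_c from where it was at the start of the episode above 0.015 m).
It fails at once if the funnel or the cork ring shifted by more than 20 mm (distance of any of funnel, cork_ring from where it was at the start of the episode above 0.02 m).
It fails at once if the larger weight dropped onto the balance (falling free at over 0.5 m/s above the pan) (horizontal distance between large_c and pan below 0.07 m and linear speed of large above 0.5 m/s and contact force between the fingers and large below 0.1 N).
It also fails if it takes over 141 s, if anything falls off the work surface, if the arm or the gripper's body presses on something with over 40 N, if the wrist force passes 120 N, or if a joint passes its speed limit or range.

## Working session

There is one attempt and no reset: what is moved stays moved. The work goes in short steps, Python scripts to look and compute and a tool call to move; the robot and the scene stay as the last step left them, time stands still between calls to the robot, and variables do not carry over. Pictures are saved under pics/ and viewed, and the job is handed in when it is done.

Besides the shell and the picture viewer there is one more tool, called as name(argument=value, ...), one argument or row to a line, values as JSON. servo_tool: Moves the arm, as the interface text tells. Its arguments: {"type":"object","properties":{"moves":{"type":"array","items":{"type":"array","items":{"type":"number"}}},"newtons":{"type":"number"}},"required":["moves"]}

```bash
mkdir -p pics; ls
python3 - <<'E'
from cell import env
import cv2
s=env.state(); print({k:s[k] for k in('t','position','orientation','opening','contact_force')})
for n in('scene','side','wrist'):
    print(n,env.camera_info(n))
    cv2.imwrite(f'pics/{n}0.png',env.snapshot(n)[:,:,::-1])
E
```

```text
pics
{'t': 0.0, 'position': array([ 0.21334968, -0.61335627,  0.25181555]), 'orientation': array([ 9.86016076e-01,  1.66647846e-01, -2.13928361e-04, -8.64989933e-04]), 'opening': 0.08812575356922399, 'contact_force': array([-0.47432922, -0.90518587,  0.10984664])}
scene {'mtx': array([[424.92650575,   0.        , 250.64291547],
       [  0.        , 424.92650575, 188.54000518],
       [  0.        ,   0.        ,   1.        ]]), 'R': array([[-0.26454074,  0.96415376,  0.02063296],
       [ 0.63593848,  0.19049059, -0.74786067],
       [-0.72498307, -0.18471832, -0.663535  ]]), 't': array([ 0.1451369 , -0.33099999,  1.50188105])}
side {'mtx': array([[468.71346941,   0.        , 258.64957436],
       [  0.        , 468.71346941, 188.92097701],
       [  0.        ,   0.        ,   1.        ]]), 'R': array([[-0.77233283, -0.63478359, -0.02349041],
       [-0.3103032 ,  0.40929302, -0.85801582],
       [ 0.55426882, -0.65538464, -0.51308581]]), 't': array([0.46455357, 0.23408425, 1.02468781])}
wrist {'mtx': array([[279.45377916,   0.        , 261.37354452],
       [  0.        , 279.45377916, 188.25386783],
       [  0.        ,   0.        ,   1.        ]]), 'R': array([[ 0.32999114, -0.94398209, -0.00191316],
       [-0.90119556, -0.31563606,  0.29701927],
       [-0.28098473, -0.09628959, -0.95486957]]), 't': array([-0.64827953, -0.04180453,  0.39067751])}
```

View pics/scene0.png

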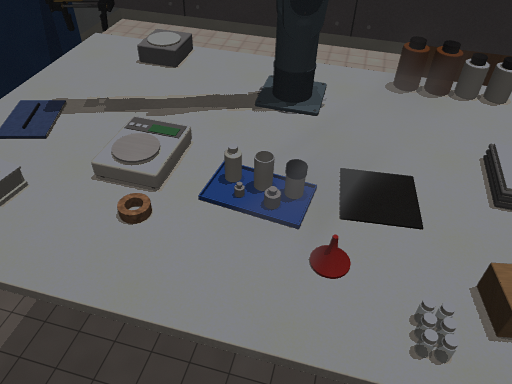

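View pics/side0.png

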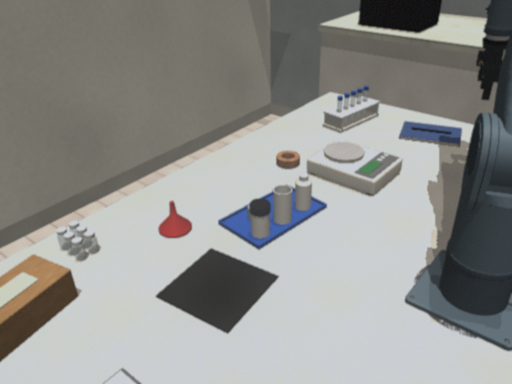

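View pics/wrist0.png

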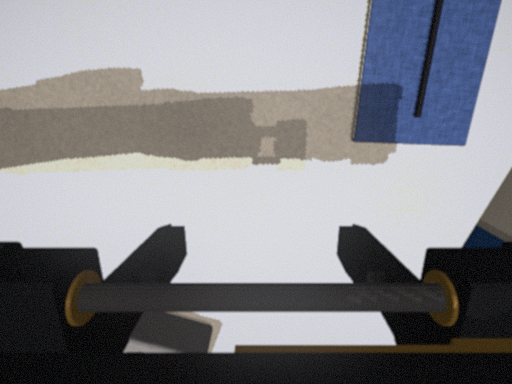

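Run:
```python
import cv2
def crop(n,x0,y0,x1,y1,f,o):
    im=cv2.imread(f'pics/{n}0.png')[y0:y1,x0:x1]
    cv2.imwrite(f'pics/{o}.png',cv2.resize(im,None,fx=f,fy=f,interpolation=cv2.INTER_CUBIC))
crop('scene',190,130,330,230,5.7,'c1')
crop('side',210,160,340,255,6,'c2')
crop('scene',80,100,220,200,5.7,'c3')
crop('side',300,130,410,200,7,'c4')
```

```text
(no output)
```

View pics/c1.png

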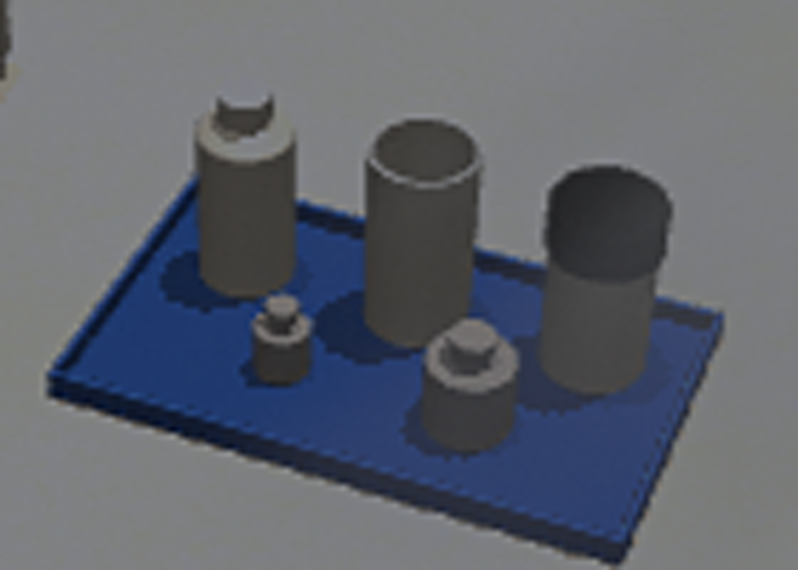

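View pics/c2.png

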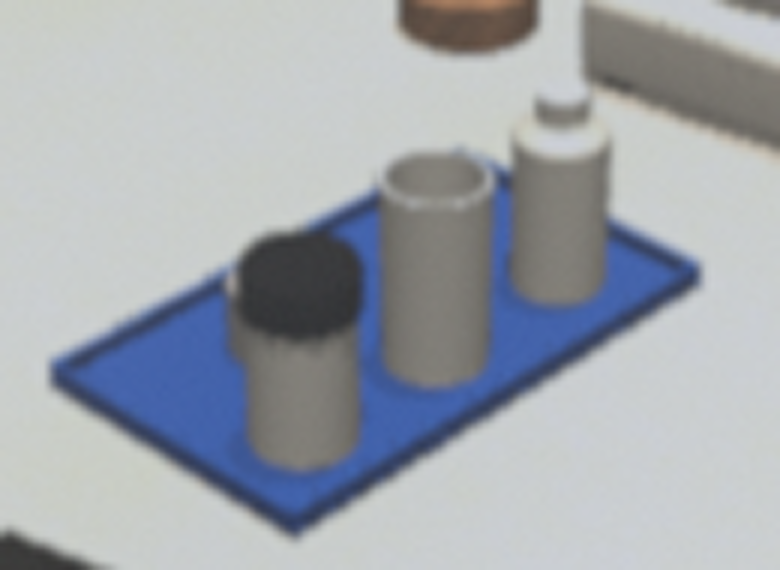

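View pics/c3.png

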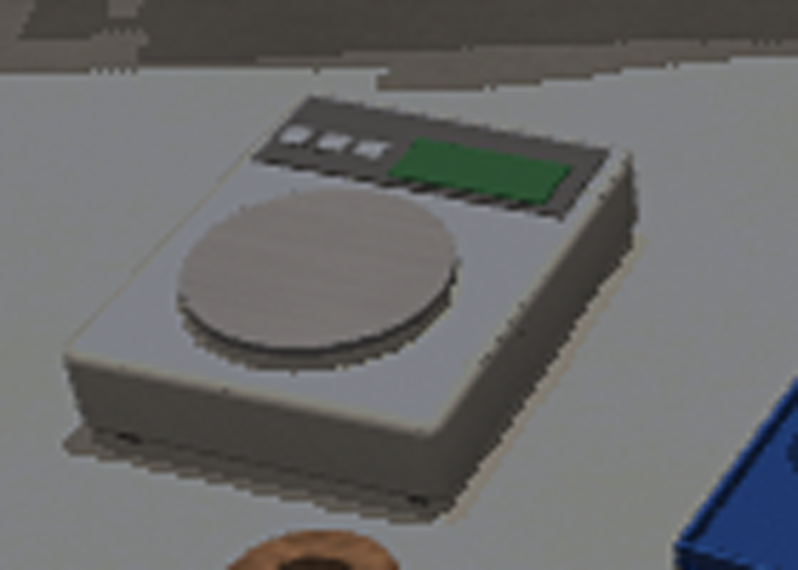

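View pics/c4.png

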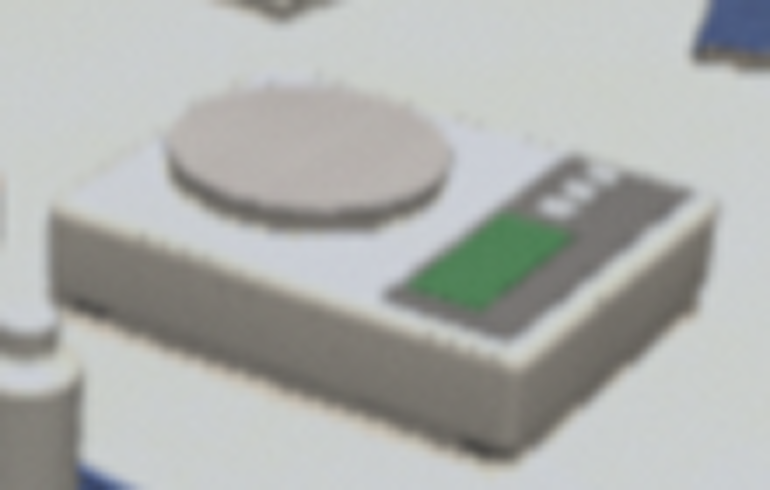

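```bash
cat > h.py <<'E'
import numpy as np
from cell import env
from scipy.optimize import least_squares
C={n:env.camera_info(n) for n in('scene','side')}
def proj(c,X):
    Y=np.atleast_2d(X)@c['R'].T+c['t']; p=Y@c['mtx'].T
    return p[:,:2]/p[:,2:]
th=np.linspace(0,2*np.pi,90)
def circ(x,y,z,r): return np.c_[x+r*np.cos(th),y+r*np.sin(th),0*th+z]
def conv(off,f,k,v):
    o=off[0] if k in'LR' else off[1]
    return (v+.5)/f-.5+o
# profile: list of (h,r); meas: list of (cam, (part idxs), key, pixel)
def fit(prof,meas,x0=(.6,0,.004),cams=C):
    def res(p):
        out=[]
        for cam,idx,k,v in meas:
            q=np.vstack([proj(cams[cam],circ(p[0],p[1],p[2]+prof[i][0],prof[i][1])) for i in idx])
            e={'L':q[:,0].min(),'R':q[:,0].max(),'T':q[:,1].min(),'B':q[:,1].max()}[k]
            out.append(e-v)
        return out
    s=least_squares(res,x0); return s.x,s.fun
def tri(pts):
    A=[]
    for cam,(u,v) in pts:
        P=cam['mtx']@np.c_[cam['R'],cam['t']]
        A+= [u*P[2]-P[0],v*P[2]-P[1]]
    return np.linalg.svd(np.array(A))[2][-1]
E
python3 - <<'E'
from h import *
np.set_printoptions(precision=4,suppress=True)
S=((190,130),5.7);D=((210,160),6);S3=((80,100),5.7);D4=((300,130),7)
def M(cam,cr,idx,**kw): return [(cam,idx,k,conv(cr[0],cr[1],k,v)) for k,v in kw.items()]
prof={'bottle':[(0,.023),(.082,.023),(.104,.013)],'beaker':[(0,.025),(.096,.026)],'jar':[(0,.025),(.068,.027),(.092,.027)],
'large':[(0,.021),(.038,.021),(.052,.011)],'small':[(0,.0135),(.026,.0135),(.038,.008)],'pan':[(0,.064)]}
m={'bottle':M('scene',S,[0,1],L=196,R=297,B=299)+M('scene',S,[2],L=217,R=274)+M('side',D,[0,1],L=511,R=609,B=306)+M('side',D,[2],L=535,R=588,T=83),
'beaker':M('scene',S,[0,1],L=365,R=482,T=118,B=347)+M('side',D,[0,1],L=377,R=495,T=150,B=388),
'jar':M('scene',S,[0,1,2],L=545,R=672,T=165,B=394)+M('side',D,[0,1,2],L=236,R=363,T=230,B=470),
'large':M('scene',S,[0,1],L=423,R=518,B=452)+M('scene',S,[2],L=447,R=500,T=319)+M('side',D,[0,1],L=226),
'small':M('scene',S,[0,1],L=252,R=311,B=384)+M('scene',S,[2],L=265,R=300,T=295),
'pan':M('scene',S3,[0],L=180,R=458,T=187,B=348)+M('side',D4,[0],L=166,R=452,T=80,B=213)}
for k in m:
    x,f=fit(prof[k],m[k]); print(k,x,f)
sc,sd=C['scene'],C['side']
for a,b in [((343,170),(278,283)),((417,175),(222,324)),((420,223),(158,291)),((338,213),(212,251))]:
    X=tri([(sc,a),(sd,b)]);print('mat',X[:3]/X[3])
g=lambda cr,p:((p[0]+.5)/cr[1]-.5+cr[0][0],(p[1]+.5)/cr[1]-.5+cr[0][1])
for a,b in [((723,315),(295,520)),((620,550),(52,368))]:
    X=tri([(sc,g(S,a)),(sd,g(D,b))]);print('tray',X[:3]/X[3])
E
```

```text
bottle [ 0.4933 -0.065   0.0038] [-0.1126 -0.0363  0.041  -0.0539  0.1387 -0.502   0.321   0.7059 -0.2612
  0.4256 -0.6804]
beaker [0.5017 0.0199 0.0032] [-0.4686  0.2075 -0.6436  0.3863 -0.121  -0.0928 -0.1034  0.4194]
jar [0.5094 0.106  0.0044] [-0.9927  0.5445 -0.5391  0.134  -0.3103 -0.0703 -0.1659  0.6053]
large [0.5643 0.0595 0.0016] [-0.4714  0.3848  0.3613  0.2309 -0.135  -0.3287  0.055 ]
small [ 0.5152 -0.0413 -0.0339] [ 0.2287 -0.0653  0.1207 -0.0116 -0.1508 -0.1197]
pan [ 0.5205 -0.329   0.0701] [-0.2468 -0.0852 -0.2743 -0.375  -0.1985 -0.2927  0.9622 -0.1943]
mat [ 0.3629  0.2202 -0.0074]
mat [0.3604 0.4125 0.0209]
mat [0.5425 0.4217 0.014 ]
mat [0.5572 0.2317 0.0032]
tray [0.4703 0.1588 0.0109]
tray [0.6298 0.1395 0.0095]
```

```bash
cat > mv.py <<'E'
import sys,numpy as np
from cell import env
from scipy.spatial.transform import Rotation as Ro
np.set_printoptions(precision=4,suppress=True)
def to(x,y,z,yaw=-.1):
    s=env.state(); R=Ro.from_quat(s['orientation'])
    c,n=np.cos(yaw),np.sin(yaw)
    T=Ro.from_matrix(np.array([[-n,c,0],[c,n,0],[0,0,-1]]).T@np.eye(3)) if 0 else Ro.from_matrix(np.column_stack([[-n,c,0],[c,n,0],[0,0,-1]]))
    d=R.inv().apply(np.array([x,y,z])-s['position'])
    rv=(R.inv()*T).as_rotvec(degrees=True)
    print('shift',d,'turn',rv)
if __name__=='__main__':
    a=[float(v) for v in sys.argv[1:]]
    for i in range(0,len(a),3): to(*a[i:i+3])
    s=env.state();print(s['t'],s['position'],s['opening'],s['contact_force'])
E
python3 mv.py .52 .12 .28
python3 - <<'E'
from mv import *
s=env.state();R=Ro.from_quat(s['orientation']);c=env.camera_info('wrist')
print('cam in tool',R.inv().apply(-c['R'].T@c['t']-s['position']),'fwd',R.inv().apply(c['R'][2]))
E
```

```text
shift [ 0.5306 -0.5921 -0.0273] turn [ -0.0682  -0.0345 -65.0834]
0.15 [ 0.2134 -0.6135  0.2521] 0.08822614584348319 [ 0.8758 -0.3405  0.253 ]
cam in tool [ 0.0771 -0.0008 -0.1323] fwd [-0.2969  0.      0.9549]
```

servo_tool(
  moves=[
    [0.25,-0.2,-0.03,0,0,-35,0],
    [0.25,-0.2,-0.03,0,0,-35,0],
    [0.25,-0.2,-0.03,0,0,-35,0],
    [0.25,-0.2,-0.03,0,0,-35,0],
    [0.25,-0.2,-0.03,0,0,-35,0],
    [0.25,-0.2,-0.03,0,0,-35,0],
    [0.25,-0.2,-0.03,0,0,-35,0],
    [0.49,-0.56,-0.03,0,0,-65,0],
    [0.49,-0.56,-0.03,0,0,-65,0],
    [0.49,-0.56,-0.03,0,0,-65,0],
    [0.49,-0.56,-0.03,0,0,-65,0],
    [0.49,-0.56,-0.03,0,0,-65,0],
    [0.49,-0.56,-0.03,0,0,-65,0],
    [0.49,-0.56,-0.03,0,0,-65,0],
    [0.49,-0.56,-0.03,0,0,-65,0],
    [0.49,-0.56,-0.03,0,0,-65,0],
    [0.49,-0.56,-0.03,0,0,-65,0],
    [0.49,-0.56,-0.03,0,0,-65,0],
  ],
)

```text
t: 1.95
position: [0.4921, 0.0761, 0.2824]
orientation: [0.742, 0.671, -0.0, -0.0]
contact_force: [0.7, -1.0, -0.7]
opening: 0.0884
```

```bash
python3 - <<'E'
from mv import *
import cv2,json
s=env.state(); c=env.camera_info('wrist');im=env.snapshot('wrist')
cv2.imwrite('pics/w1.png',cv2.resize(im[:,:,::-1],(800,600),interpolation=cv2.INTER_CUBIC))
json.dump({k:v.tolist() for k,v in c.items()},open('w1.json','w'))
print(s['t'],s['position'],Ro.from_quat(s['orientation']).as_matrix())
E
python3 mv.py .5094 .106 .25
```

```text
1.95 [0.4921 0.0761 0.2824] [[ 0.0999  0.995  -0.0008]
 [ 0.995  -0.0999 -0.0003]
 [-0.0004 -0.0008 -1.    ]]
shift [0.0328 0.0141 0.0323] turn [-0.0492  0.0583 -0.1294]
2.0 [0.492  0.0749 0.2823] 0.08810013754411854 [ 0.2395 -0.4925 -0.0209]
```

View pics/w1.png

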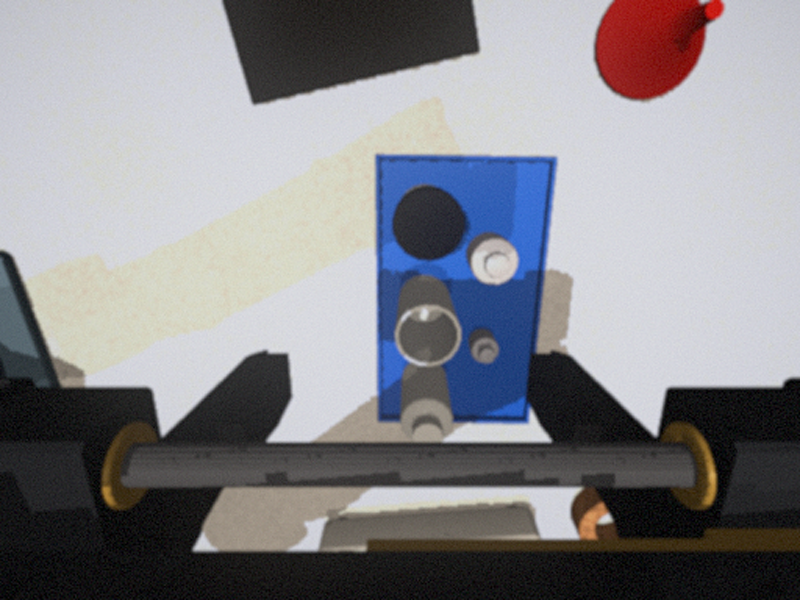

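Run:
```python
from h import *
import json
np.set_printoptions(precision=4,suppress=True)
C['wrist']={k:np.array(v) for k,v in json.load(open('w1.json')).items()}
S=((190,130),5.7);D=((210,160),6);W=((0,0),1.5625)
def M(cam,cr,idx,**kw): return [(cam,idx,k,conv(cr[0],cr[1],k,v)) for k,v in kw.items()]
prof={'bottle':[(0,.023),(.082,.023),(.104,.013)],'beaker':[(0,.025),(.096,.026)],'jar':[(0,.025),(.068,.027),(.092,.027)],
'large':[(0,.021),(.038,.021),(.052,.011)],'small':[(0,.0135),(.026,.0135),(.038,.008)]}
w={'bottle':M('wrist',W,[1],L=401,R=454),'beaker':M('wrist',W,[1],L=395,R=462,T=304,B=367),'jar':M('wrist',W,[2],L=392,R=467,T=184,B=259),
'large':M('wrist',W,[1],L=467,R=519)+M('wrist',W,[2],L=484,R=510,T=251,B=277),'small':M('wrist',W,[2],L=475,R=497,T=339,B=361)}
m={'bottle':M('scene',S,[0,1],L=196,R=297,B=299)+M('side',D,[0,1],L=511,R=609,B=306)+M('side',D,[2],L=535,R=588,T=83),
'beaker':M('scene',S,[0,1],L=365,R=482,T=118,B=347)+M('side',D,[0,1],L=377,R=495,T=150,B=388),
'jar':M('scene',S,[0,1,2],L=545,R=672,T=165,B=394)+M('side',D,[0,1,2],L=236,R=363,T=230,B=470),
'large':M('scene',S,[0,1],L=423,R=518,B=452)+M('scene',S,[2],L=447,R=500,T=319)+M('side',D,[0,1],L=226),
'small':M('scene',S,[0,1],L=252,R=311,B=384)+M('scene',S,[2],L=265,R=300,T=295)}
for k in m:
    x,f=fit(prof[k],m[k]+w[k]); print(k,x,f[-len(w[k]):])
    if len(w[k])>3: print('  wrist only',fit(prof[k],w[k])[0])
def ray(c,u,v,z):
    d=c['R'].T@np.linalg.inv(c['mtx'])@[u,v,1];o=-c['R'].T@c['t'];return o+d*(z-o[2])/d[2]
for u,v in[(255,102),(478,52)]: print('mat wrist',ray(C['wrist'],(u+.5)/1.5625-.5,(v+.5)/1.5625-.5,.006))
for u,v in[(343,170),(417,175),(420,223),(338,213)]: print('sc',ray(C['scene'],u,v,.006))
for u,v in[(278,283),(222,324),(158,291),(212,251)]: print('sd',ray(C['side'],u,v,.006))
for u,v in[(377,155),(556,157),(378,421),(527,422)]: print('tray',ray(C['wrist'],(u+.5)/1.5625-.5,(v+.5)/1.5625-.5,.014))
```

```text
bottle [ 0.4939 -0.0652  0.0038] [-0.2093 -0.1724]
beaker [0.5018 0.0204 0.0033] [ 0.069  -0.0887  0.48   -0.2596]
  wrist only [0.5018 0.0219 0.0066]
jar [0.5099 0.1076 0.0048] [ 0.0468 -0.2819  0.5195  0.3548]
  wrist only [0.5101 0.1083 0.0062]
large [0.565  0.0607 0.0019] [ 1.6161 -0.9786 -0.3165 -0.3013  0.7284  0.2962]
  wrist only [0.5614 0.0665 0.0222]
small [ 0.5548 -0.027  -0.0006] [ 1.6088 -1.5966  3.3884 -0.7475]
  wrist only [0.5407 0.021  0.0966]
mat wrist [0.372 0.213 0.006]
mat wrist [0.5653 0.2325 0.006 ]
sc [0.3806 0.2201 0.006 ]
sc [0.3433 0.4193 0.006 ]
sc [0.5327 0.4228 0.006 ]
sc [0.5551 0.2263 0.006 ]
sd [0.3539 0.2317 0.006 ]
sd [0.37   0.4002 0.006 ]
sd [0.5504 0.4181 0.006 ]
sd [0.5547 0.2403 0.006 ]
tray [0.4721 0.1593 0.014 ]
tray [0.6277 0.1422 0.014 ]
tray [ 0.441  -0.1065  0.014 ]
tray [ 0.5975 -0.123   0.014 ]
```

servo_tool(
  moves=[
    [0.034,0.0145,0.03,0,0,0,0],
    [0.034,0.0145,0.07,0,0,0,0],
    [0.034,0.0145,0.11,0,0,0,0],
    [0.034,0.0145,0.14,0,0,0,0],
    [0.034,0.0145,0.17,0,0,0,0],
    [0.034,0.0145,0.19,0,0,0,0],
    [0.034,0.0145,0.203,0,0,0,0],
    [0.034,0.0145,0.203,0,0,0,0],
    [0.034,0.0145,0.203,0,0,0,0],
  ],
  newtons=25,
)

```text
t: 2.9
position: [0.5107, 0.1077, 0.0803]
orientation: [0.742, 0.67, 0.0, 0.0]
contact_force: [0.4, 0.9, -0.8]
opening: 0.0876
```

```bash
python3 mv.py .51 .1076 .079
python3 - <<'E'
from cell import env
import cv2
a=env.snapshot('scene')[120:240,180:340,::-1];b=env.snapshot('side')[150:270,200:360,::-1]
cv2.imwrite('pics/j1.png',cv2.resize(cv2.hconcat([a,b]),None,fx=2.5,fy=2.5,interpolation=2))
E
```

```text
shift [-0.0002 -0.0007  0.0013] turn [ 0.0398  0.0084 -0.1487]
2.9 [0.5107 0.1077 0.0803] 0.08759444467088542 [ 0.4418  0.8773 -0.7697]
```

View pics/j1.png

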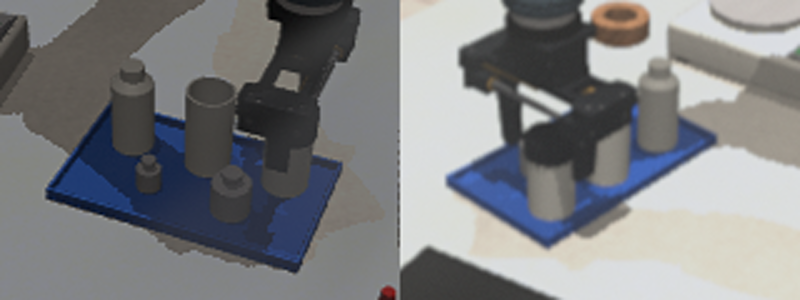

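servo_tool(
  moves=[
    [0,0,0,0,0,0,1],
    [0,0,0,0,0,0,1],
    [0,0,0,0,0,0,1],
    [0,0,0,0,0,0,1],
    [0,0,0,0,0,0,1],
    [0,0,0,0,0,0,1],
    [0,0,0,0,0,0,1],
    [0,0,0,0,0,0,1],
    [0,0,-0.01,0,0,0,1],
    [0,0,-0.03,0,0,0,1],
    [0,0,-0.05,0,0,0,1],
    [0,0,-0.06,0,0,0,1],
    [0,0,-0.06,0,0,0,1],
  ],
  newtons=25,
)

```text
t: 4.3
position: [0.5111, 0.1085, 0.141]
orientation: [0.742, 0.67, 0.001, 0.001]
contact_force: [0.1, 0.5, -2.5]
opening: 0.0527
```

```bash
python3 mv.py .453 .384 .14 .453 .384 .082
```

```text
shift [ 0.2682 -0.0858  0.001 ] turn [ 0.1434 -0.0382 -0.1038]
shift [ 0.2682 -0.0859  0.059 ] turn [ 0.1434 -0.0382 -0.1038]
4.3 [0.5111 0.1085 0.141 ] 0.05269863015993547 [ 0.1152  0.4728 -2.4697]
```

servo_tool(
  moves=[
    [0.02,-0.006,0,0,0,0,1],
    [0.05,-0.016,0,0,0,0,1],
    [0.085,-0.027,0,0,0,0,1],
    [0.12,-0.038,0,0,0,0,1],
    [0.155,-0.05,0,0,0,0,1],
    [0.19,-0.061,0,0,0,0,1],
    [0.22,-0.07,0,0,0,0,1],
    [0.245,-0.078,0,0,0,0,1],
    [0.26,-0.083,0,0,0,0,1],
    [0.268,-0.086,0,0,0,0,1],
    [0.268,-0.086,0.01,0,0,0,1],
    [0.268,-0.086,0.025,0,0,0,1],
    [0.268,-0.086,0.04,0,0,0,1],
    [0.268,-0.086,0.05,0,0,0,1],
    [0.268,-0.086,0.055,0,0,0,1],
    [0.268,-0.086,0.0575,0,0,0,1],
    [0.268,-0.086,0.0575,0,0,0,1],
    [0.268,-0.086,0.0575,0,0,0,1],
  ],
)

```text
t: 6.1
position: [0.4521, 0.384, 0.0826]
orientation: [0.742, 0.67, 0.0, -0.0]
contact_force: [0.4, 0.3, -2.9]
opening: 0.0527
```

servo_tool(
  moves=[
    [0,0,0,0,0,0,0],
    [0,0,0,0,0,0,0],
    [0,0,0,0,0,0,0],
    [0,0,0,0,0,0,0],
    [0,0,0,0,0,0,0],
    [0,0,-0.02,0,0,0,0],
    [0,0,-0.05,0,0,0,0],
    [0,0,-0.09,0,0,0,0],
    [0,0,-0.11,0,0,0,0],
    [0,0,-0.11,0,0,0,0],
  ],
)

```text
t: 7.1
position: [0.4532, 0.3853, 0.1955]
orientation: [0.742, 0.67, 0.003, 0.0]
contact_force: [0.5, -0.3, 0.1]
opening: 0.0886
```

```bash
python3 mv.py .5018 .0204 .074
python3 - <<'E'
from cell import env
import cv2
a=env.snapshot('scene')[110:240,290:450,::-1];b=env.snapshot('side')[190:320,140:300,::-1]
cv2.imwrite('pics/j2.png',cv2.resize(cv2.hconcat([a,b]),None,fx=2.5,fy=2.5,interpolation=2))
E
```

```text
shift [-0.3586  0.0849  0.1203] turn [ 0.2344 -0.2475 -0.0941]
7.1 [0.4532 0.3853 0.1955] 0.08858120392673491 [ 0.4774 -0.25    0.1007]
```

View pics/j2.png

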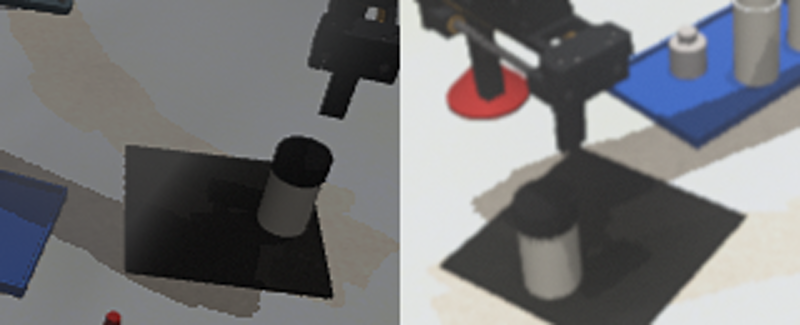

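servo_tool(
  moves=[
    [-0.045,0.011,0,0,0,0,0],
    [-0.09,0.021,0,0,0,0,0],
    [-0.135,0.032,0,0,0,0,0],
    [-0.18,0.043,0,0,0,0,0],
    [-0.225,0.053,0,0,0,0,0],
    [-0.27,0.064,0,0,0,0,0],
    [-0.31,0.074,0,0,0,0,0],
    [-0.34,0.081,0,0,0,0,0],
    [-0.358,0.085,0,0,0,0,0],
    [-0.358,0.085,0.03,0,0,0,0],
    [-0.358,0.085,0.06,0,0,0,0],
    [-0.358,0.085,0.09,0,0,0,0],
    [-0.358,0.085,0.11,0,0,0,0],
    [-0.358,0.085,0.12,0,0,0,0],
    [-0.358,0.085,0.12,0,0,0,0],
    [-0.358,0.085,0.12,0,0,0,0],
  ],
)

```text
t: 8.8
position: [0.5002, 0.0191, 0.0724]
orientation: [0.742, 0.67, -0.0, -0.0]
contact_force: [0.4, 0.3, -0.6]
opening: 0.0883
```

servo_tool(
  moves=[
    [0,0,0,0,0,0,1],
    [0,0,0,0,0,0,1],
    [0,0,0,0,0,0,1],
    [0,0,0,0,0,0,1],
    [0,0,0,0,0,0,1],
    [0,0,0,0,0,0,1],
    [0,0,0,0,0,0,1],
    [0,0,0,0,0,0,1],
  ],
  newtons=20,
)

```text
t: 9.6
position: [0.5003, 0.019, 0.0724]
orientation: [0.742, 0.67, 0.0, 0.0]
contact_force: [-0.3, 0.4, 3.2]
opening: 0.0513
```

```bash
python3 mv.py .459 .322 .136
```

```text
shift [ 0.2973 -0.0718 -0.0636] turn [ 0.0229 -0.0017 -0.0871]
9.6 [0.5003 0.019  0.0724] 0.051257245013371845 [-0.3223  0.4493  3.1514]
```

servo_tool(
  moves=[
    [0,0,-0.01,0,0,0,1],
    [0,0,-0.03,0,0,0,1],
    [0,0,-0.05,0,0,0,1],
    [0.02,-0.005,-0.06,0,0,0,1],
    [0.05,-0.012,-0.06,0,0,0,1],
    [0.085,-0.02,-0.06,0,0,0,1],
    [0.12,-0.029,-0.06,0,0,0,1],
    [0.155,-0.037,-0.06,0,0,0,1],
    [0.19,-0.046,-0.06,0,0,0,1],
    [0.225,-0.054,-0.06,0,0,0,1],
    [0.26,-0.063,-0.06,0,0,0,1],
    [0.285,-0.069,-0.06,0,0,0,1],
    [0.297,-0.072,-0.06,0,0,0,1],
    [0.297,-0.072,-0.05,0,0,0,1],
    [0.297,-0.072,-0.035,0,0,0,1],
    [0.297,-0.072,-0.02,0,0,0,1],
    [0.297,-0.072,-0.01,0,0,0,1],
    [0.297,-0.072,-0.005,0,0,0,1],
    [0.297,-0.072,-0.0025,0,0,0,1],
    [0.297,-0.072,-0.0025,0,0,0,1],
  ],
)

```text
t: 11.6
position: [0.4587, 0.3215, 0.0747]
orientation: [0.742, 0.67, -0.0, 0.0]
contact_force: [0.4, 0.4, -0.8]
opening: 0.0511
```

servo_tool(
  moves=[
    [0,0,0,0,0,0,0],
    [0,0,0,0,0,0,0],
    [0,0,0,0,0,0,0],
    [0,0,0,0,0,0,0],
    [0,0,0,0,0,0,0],
    [0,0,-0.02,0,0,0,0],
    [0,0,-0.05,0,0,0,0],
    [0,0,-0.09,0,0,0,0],
    [0,0,-0.11,0,0,0,0],
    [0,0,-0.11,0,0,0,0],
    [0,0,-0.11,0,0,0,0],
  ],
)

```text
t: 12.7
position: [0.4586, 0.3215, 0.1845]
orientation: [0.742, 0.67, 0.0, 0.0]
contact_force: [-1.0, -0.4, -1.2]
opening: 0.0882
```

```bash
python3 mv.py .4939 -.0652 .064
python3 - <<'E'
from cell import env
import cv2
a=env.snapshot('scene')[110:240,290:450,::-1];b=env.snapshot('side')[190:320,140:300,::-1]
cv2.imwrite('pics/j3.png',cv2.resize(cv2.hconcat([a,b]),None,fx=2.5,fy=2.5,interpolation=2))
E
```

```text
shift [-0.3811  0.0744  0.1206] turn [ 0.0176  0.0061 -0.0964]
12.7 [0.4586 0.3215 0.1845] 0.08821096246265307 [-1.0429 -0.3515 -1.1648]
```

View pics/j3.png

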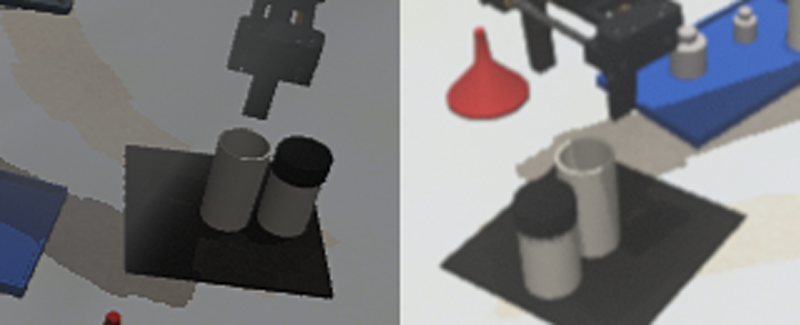

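servo_tool(
  moves=[
    [-0.045,0.009,0,0,0,0,0],
    [-0.09,0.018,0,0,0,0,0],
    [-0.135,0.026,0,0,0,0,0],
    [-0.18,0.035,0,0,0,0,0],
    [-0.225,0.044,0,0,0,0,0],
    [-0.27,0.053,0,0,0,0,0],
    [-0.315,0.061,0,0,0,0,0],
    [-0.35,0.068,0,0,0,0,0],
    [-0.37,0.072,0,0,0,0,0],
    [-0.381,0.0745,0,0,0,0,0],
    [-0.381,0.0745,0,0,0,0,0],
    [-0.381,0.0745,0.03,0,0,0,0],
    [-0.381,0.0745,0.06,0,0,0,0],
    [-0.381,0.0745,0.085,0,0,0,0],
    [-0.381,0.0745,0.105,0,0,0,0],
    [-0.381,0.0745,0.115,0,0,0,0],
    [-0.381,0.0745,0.1205,0,0,0,0],
    [-0.381,0.0745,0.1205,0,0,0,0],
    [-0.381,0.0745,0.1205,0,0,0,0],
  ],
)

```text
t: 14.7
position: [0.4947, -0.0645, 0.0649]
orientation: [0.742, 0.67, 0.0, 0.0]
contact_force: [-0.6, 0.0, 0.0]
opening: 0.0881
```

servo_tool(
  moves=[
    [0,0,0,0,0,0,1],
    [0,0,0,0,0,0,1],
    [0,0,0,0,0,0,1],
    [0,0,0,0,0,0,1],
    [0,0,0,0,0,0,1],
    [0,0,0,0,0,0,1],
    [0,0,0,0,0,0,1],
    [0,0,0,0,0,0,1],
    [0,0,0,0,0,0,1],
  ],
  newtons=25,
)

```text
t: 15.6
position: [0.4939, -0.0649, 0.0642]
orientation: [0.742, 0.67, -0.0, -0.0]
contact_force: [-1.3, -0.0, 2.1]
opening: 0.0449
```

```bash
python3 mv.py .465 .260 .066
```

```text
shift [ 0.3203 -0.0617 -0.0018] turn [-0.0196  0.0056 -0.0865]
15.6 [ 0.4939 -0.0649  0.0642] 0.044850991250046206 [-1.2609 -0.0088  2.0761]
```

servo_tool(
  moves=[
    [0,0,-0.01,0,0,0,1],
    [0,0,-0.03,0,0,0,1],
    [0,0,-0.05,0,0,0,1],
    [0.02,-0.004,-0.06,0,0,0,1],
    [0.05,-0.01,-0.06,0,0,0,1],
    [0.09,-0.017,-0.06,0,0,0,1],
    [0.13,-0.025,-0.06,0,0,0,1],
    [0.17,-0.033,-0.06,0,0,0,1],
    [0.21,-0.04,-0.06,0,0,0,1],
    [0.25,-0.048,-0.06,0,0,0,1],
    [0.285,-0.055,-0.06,0,0,0,1],
    [0.31,-0.06,-0.06,0,0,0,1],
    [0.32,-0.062,-0.06,0,0,0,1],
    [0.32,-0.062,-0.05,0,0,0,1],
    [0.32,-0.062,-0.035,0,0,0,1],
    [0.32,-0.062,-0.02,0,0,0,1],
    [0.32,-0.062,-0.01,0,0,0,1],
    [0.32,-0.062,-0.005,0,0,0,1],
    [0.32,-0.062,-0.0025,0,0,0,1],
    [0.32,-0.062,-0.0025,0,0,0,1],
  ],
)

```text
t: 17.6
position: [0.4649, 0.2597, 0.0667]
orientation: [0.742, 0.67, -0.0, 0.0]
contact_force: [0.3, -0.7, -2.5]
opening: 0.0452
```

servo_tool(
  moves=[
    [0,0,0,0,0,0,0],
    [0,0,0,0,0,0,0],
    [0,0,0,0,0,0,0],
    [0,0,0,0,0,0,0],
    [0,0,0,0,0,0,0],
    [0,0,-0.02,0,0,0,0],
    [0,0,-0.05,0,0,0,0],
    [0,0,-0.09,0,0,0,0],
    [0,0,-0.12,0,0,0,0],
    [0,0,-0.12,0,0,0,0],
    [0,0,-0.12,0,0,0,0],
  ],
)

```text
t: 18.7
position: [0.4651, 0.2597, 0.187]
orientation: [0.742, 0.67, 0.001, 0.0]
contact_force: [-0.1, -0.1, 0.2]
opening: 0.0881
```

```bash
python3 mv.py .565 .0607 .12
python3 - <<'E'
from cell import env
import cv2
a=env.snapshot('scene')[110:240,290:450,::-1];b=env.snapshot('side')[190:320,140:300,::-1]
cv2.imwrite('pics/j4.png',cv2.resize(cv2.hconcat([a,b]),None,fx=2.5,fy=2.5,interpolation=2))
E
```

```text
shift [-0.1878  0.1196  0.0671] turn [ 0.0641 -0.0217 -0.1018]
18.7 [0.4651 0.2597 0.187 ] 0.08814877422233933 [-0.143  -0.0827  0.1657]
```

View pics/j4.png

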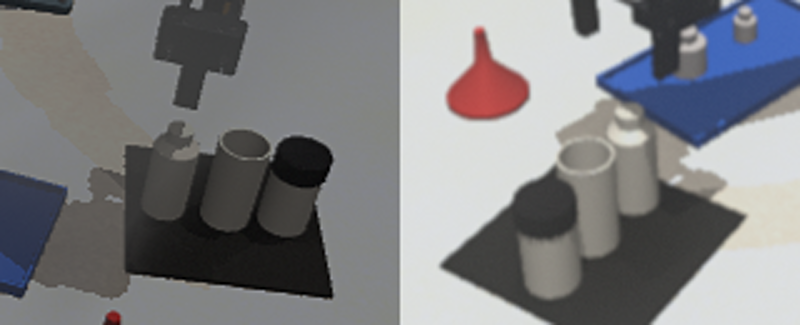

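servo_tool(
  moves=[
    [-0.045,0.03,0,0,0,0,0],
    [-0.09,0.06,0,0,0,0,0],
    [-0.12,0.085,0,0,0,0,0],
    [-0.14,0.105,0,0,0,0,0],
    [-0.15,0.12,0,0,0,0,0],
    [-0.15,0.12,0,0,0,0,0],
    [-0.15,0.12,0,0,0,0,0],
    [-0.15,0.12,0,0,0,0,0],
  ],
)

```text
t: 19.6
position: [0.5676, 0.1, 0.1861]
orientation: [0.741, 0.671, -0.0, -0.001]
contact_force: [0.2, 0.3, -1.4]
opening: 0.0883
```

Run:
```python
from mv import *
import cv2,json
c=env.camera_info('wrist');im=env.snapshot('wrist')
cv2.imwrite('pics/w2.png',cv2.resize(im[:,:,::-1],(800,600),interpolation=cv2.INTER_CUBIC))
json.dump({k:v.tolist() for k,v in c.items()},open('w2.json','w'))
b=env.snapshot('side')[160:255,210:340,::-1]
cv2.imwrite('pics/s2.png',cv2.resize(b,None,fx=6,fy=6,interpolation=2))
```

```text
(no output)
```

View pics/w2.png

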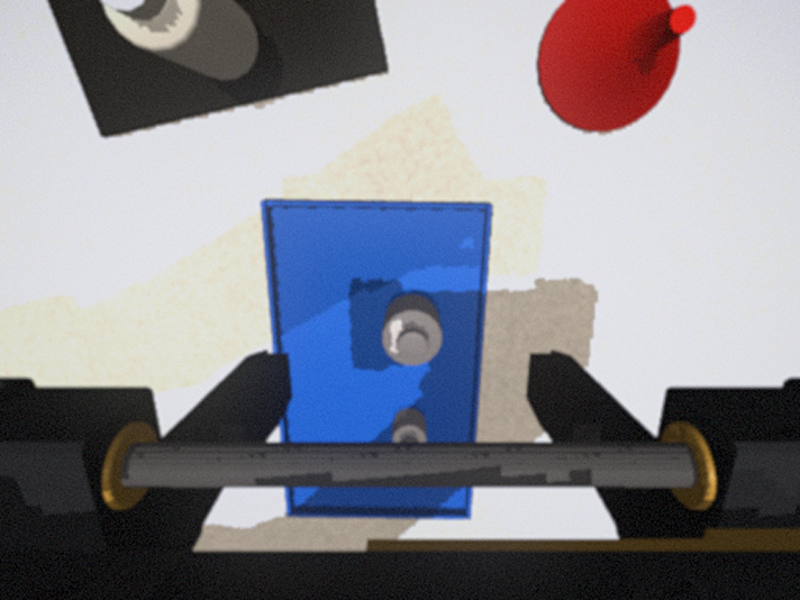

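View pics/s2.png

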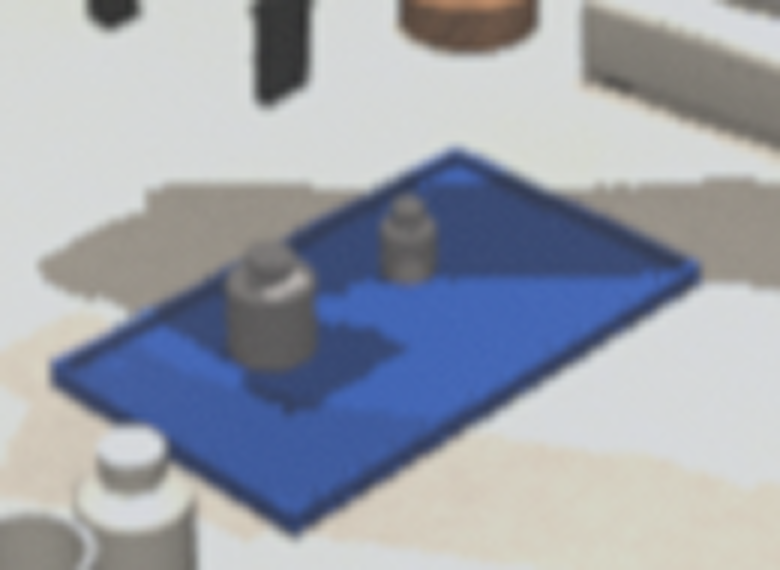

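```bash
python3 - <<'E'
from h import *
import json
np.set_printoptions(precision=4,suppress=True)
C['w2']={k:np.array(v) for k,v in json.load(open('w2.json')).items()}
S=((190,130),5.7);D=((210,160),6);W=((0,0),1.5625)
def M(cam,cr,idx,**kw): return [(cam,idx,k,conv(cr[0],cr[1],k,v)) for k,v in kw.items()]
P=[(0,.021),(.038,.021),(.052,.011)];Q=[(0,.0135),(.026,.0135),(.038,.008)]
m=M('scene',S,[0,1],L=423,R=518,B=452)+M('scene',S,[2],L=447,R=500,T=319)+M('side',D,[0,1],L=226,R=316,B=372)+M('side',D,[2],T=240)
w=M('w2',W,[1],L=382,R=442,B=367)
print(fit(P,m));print(fit(P,m+w))
print(fit(Q,M('scene',S,[0,1],L=252,R=311,B=384)+M('scene',S,[2],L=265,R=300,T=295)+M('side',D,[0,1],L=379,R=437,B=284)+M('side',D,[2],T=193)))
E
python3 mv.py .5655 .061 .022
```

```text
(array([0.5661, 0.0596, 0.004 ]), array([-0.5803,  0.3218,  0.2035,  0.1321, -0.2088, -0.5549, -0.5174,
        0.1532,  0.3736,  0.0031]))
(array([0.5657, 0.0596, 0.0037]), array([-0.5423,  0.3521,  0.1723,  0.1689, -0.1764, -0.5745, -0.3926,
        0.2772,  0.5201,  0.148 , -0.3418,  0.4854,  0.0511]))
(array([ 0.5559, -0.0296,  0.0047]), array([-0.1387,  0.0992,  0.2739, -0.2729, -0.0924, -0.8049, -0.1601,
       -0.3528,  0.334 ,  0.2168]))
shift [-0.0389  0.0014  0.1645] turn [-0.0448 -0.0127  0.0503]
19.7 [0.568  0.0998 0.1865] 0.08822547785162049 [ 0.286   0.0115 -0.1178]
```

servo_tool(
  moves=[
    [-0.02,0.001,0,0,0,0,0.2],
    [-0.04,0.0015,0.02,0,0,0,0.2],
    [-0.04,0.0015,0.05,0,0,0,0.2],
    [-0.04,0.0015,0.08,0,0,0,0.2],
    [-0.04,0.0015,0.11,0,0,0,0.2],
    [-0.04,0.0015,0.135,0,0,0,0.2],
    [-0.04,0.0015,0.15,0,0,0,0.2],
    [-0.04,0.0015,0.155,0,0,0,0.2],
    [-0.04,0.0015,0.155,0,0,0,0.2],
    [-0.04,0.0015,0.155,0,0,0,0.2],
  ],
)

```text
t: 20.7
position: [0.5672, 0.0587, 0.0328]
orientation: [0.742, 0.67, 0.001, 0.0]
contact_force: [-0.8, 0.4, 0.9]
opening: 0.0705
```

servo_tool(
  moves=[
    [0,0,0,0,0,0,1],
    [0,0,0,0,0,0,1],
    [0,0,0,0,0,0,1],
    [0,0,0,0,0,0,1],
    [0,0,0,0,0,0,1],
    [0,0,0,0,0,0,1],
    [0,0,0,0,0,0,1],
    [0,0,0,0,0,0,1],
    [0,0,0,0,0,0,1],
  ],
  newtons=40,
)

```text
t: 21.6
position: [0.5661, 0.0584, 0.0319]
orientation: [0.742, 0.67, -0.0, -0.0]
contact_force: [-2.7, -0.2, 6.0]
opening: 0.0409
```

servo_tool(
  moves=[
    [0,0,-0.01,0,0,0,1],
    [0,0,-0.03,0,0,0,1],
    [0,0,-0.06,0,0,0,1],
    [0,0,-0.09,0,0,0,1],
    [0,0,-0.11,0,0,0,1],
    [0,0,-0.12,0,0,0,1],
    [0,0,-0.12,0,0,0,1],
    [0,0,-0.12,0,0,0,1],
  ],
)

```text
t: 22.4
position: [0.5657, 0.0581, 0.1507]
orientation: [0.742, 0.67, -0.001, -0.0]
contact_force: [-1.0, -0.2, -4.2]
opening: 0.041
```

```bash
python3 mv.py .5205 -.329 .15
python3 - <<'E'
from cell import env
import cv2
a=env.snapshot('scene')[110:240,190:350,::-1];b=env.snapshot('side')[120:250,200:360,::-1]
cv2.imwrite('pics/j5.png',cv2.resize(cv2.hconcat([a,b]),None,fx=2.5,fy=2.5,interpolation=2))
E
```

```text
shift [-0.3897 -0.0057  0.001 ] turn [-0.0866  0.0313 -0.0947]
22.4 [0.5657 0.0581 0.1507] 0.04100505461602554 [-1.006  -0.1939 -4.1577]
```

View pics/j5.png

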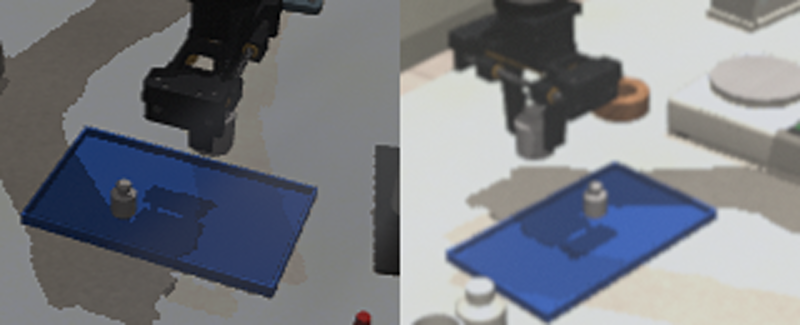

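servo_tool(
  moves=[
    [-0.02,0,0,0,0,0,1],
    [-0.05,-0.001,0,0,0,0,1],
    [-0.085,-0.001,0,0,0,0,1],
    [-0.12,-0.002,0,0,0,0,1],
    [-0.155,-0.002,0,0,0,0,1],
    [-0.19,-0.003,0,0,0,0,1],
    [-0.225,-0.003,0,0,0,0,1],
    [-0.26,-0.004,0,0,0,0,1],
    [-0.295,-0.004,0,0,0,0,1],
    [-0.33,-0.005,0,0,0,0,1],
    [-0.36,-0.005,0,0,0,0,1],
    [-0.38,-0.006,0,0,0,0,1],
    [-0.391,-0.006,0,0,0,0,1],
    [-0.391,-0.006,0.01,0,0,0,1],
    [-0.391,-0.006,0.02,0,0,0,1],
    [-0.391,-0.006,0.03,0,0,0,1],
    [-0.391,-0.006,0.038,0,0,0,1],
    [-0.391,-0.006,0.042,0,0,0,1],
    [-0.391,-0.006,0.042,0,0,0,1],
    [-0.391,-0.006,0.042,0,0,0,1],
  ],
)

```text
t: 24.5
position: [0.5211, -0.3299, 0.1099]
orientation: [0.742, 0.67, 0.0, 0.0]
contact_force: [0.6, -0.1, -4.8]
opening: 0.0411
```

```bash
python3 mv.py .5205 -.329 .098
python3 - <<'E'
from cell import env
import cv2
a=env.snapshot('scene')[100:200,80:220,::-1];b=env.snapshot('side')[110:210,280:420,::-1]
cv2.imwrite('pics/p1.png',cv2.resize(cv2.hconcat([a,b]),None,fx=2.8,fy=2.8,interpolation=2))
E
```

```text
shift [ 0.0008 -0.0007  0.0119] turn [ 0.0214  0.0079 -0.0751]
24.5 [ 0.5211 -0.3299  0.1099] 0.04111707899203016 [ 0.6454 -0.1227 -4.7784]
```

View pics/p1.png

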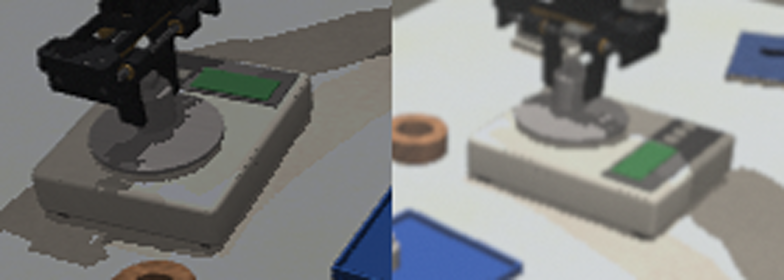

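Weight is held over the pan's middle, about 12 mm high. I'll lower it slowly.

servo_tool(
  moves=[
    [0,0,0.004,0,0,0,1],
    [0,0,0.007,0,0,0,1],
    [0,0,0.009,0,0,0,1],
    [0,0,0.01,0,0,0,1],
    [0,0,0.011,0,0,0,1],
    [0,0,0.0115,0,0,0,1],
    [0,0,0.0115,0,0,0,1],
    [0,0,0.0115,0,0,0,1],
  ],
)

```text
t: 25.4
position: [0.5209, -0.33, 0.0983]
orientation: [0.742, 0.67, 0.0, 0.0]
contact_force: [-0.3, -0.5, -4.3]
opening: 0.0408
```

servo_tool(
  moves=[
    [0,0,0.0005,0,0,0,1],
    [0,0,0.001,0,0,0,1],
    [0,0,0.001,0,0,0,1],
  ],
)

```text
t: 25.7
position: [0.521, -0.33, 0.098]
orientation: [0.742, 0.67, -0.0, 0.0]
contact_force: [-3.1, 1.1, 5.1]
opening: 0.0409
```

Contact (force went from −4.3 to +5.1 N). Now I'll release it and check.

servo_tool(
  moves=[
    [0,0,0,0,0,0,0],
    [0,0,0,0,0,0,0],
    [0,0,0,0,0,0,0],
    [0,0,0,0,0,0,0],
    [0,0,0,0,0,0,0],
    [0,0,0,0,0,0,0],
    [0,0,-0.02,0,0,0,0],
    [0,0,-0.05,0,0,0,0],
    [0,0,-0.09,0,0,0,0],
    [0.045,0,-0.11,0,0,0,0],
    [0.09,0,-0.11,0,0,0,0],
    [0.12,0,-0.11,0,0,0,0],
    [0.12,0,-0.11,0,0,0,0],
  ],
)

```text
t: 27.0
position: [0.5341, -0.2048, 0.2079]
orientation: [0.739, 0.673, 0.001, -0.0]
contact_force: [-0.2, -0.1, 0.2]
opening: 0.0881
```

```bash
python3 - <<'E'
from cell import env
import cv2
a=env.snapshot('scene')[100:200,80:220,::-1];b=env.snapshot('side')[110:210,280:420,::-1]
cv2.imwrite('pics/p2.png',cv2.resize(cv2.hconcat([a,b]),None,fx=2.8,fy=2.8,interpolation=2))
E
python3 mv.py .465 .26 .18
```

```text
shift [ 0.4612 -0.1147  0.0271] turn [ 0.0032  0.0292 -0.003 ]
27.1 [ 0.5331 -0.2103  0.2073] 0.08821446608265665 [ 0.3285 -0.8867  0.7232]
```

View pics/p2.png

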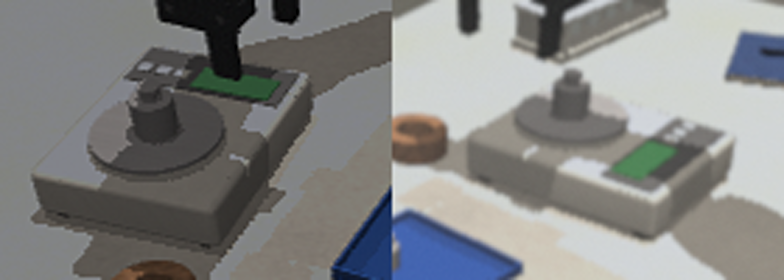

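servo_tool(
  moves=[
    [0.045,-0.011,0,0,0,0,0],
    [0.09,-0.022,0,0,0,0,0],
    [0.135,-0.033,0,0,0,0,0],
    [0.18,-0.045,0,0,0,0,0],
    [0.225,-0.056,0,0,0,0,0],
    [0.27,-0.067,0,0,0,0,0],
    [0.315,-0.078,0,0,0,0,0],
    [0.36,-0.09,0,0,0,0,0],
    [0.4,-0.1,0,0,0,0,0],
    [0.43,-0.107,0,0,0,0,0],
    [0.45,-0.112,0,0,0,0,0],
    [0.461,-0.1145,0,0,0,0,0],
    [0.461,-0.1145,0,0,0,0,0],
    [0.461,-0.1145,0,0,0,0,0],
    [0.461,-0.1145,0,0,0,0,0],
  ],
)

```text
t: 28.6
position: [0.4665, 0.2577, 0.207]
orientation: [0.743, 0.669, -0.0, 0.0]
contact_force: [-0.2, -1.2, 0.3]
opening: 0.0884
```

```bash
python3 mv.py .4649 .2597 .0667;python3 - <<'E'
from cell import env
import cv2
im=env.snapshot('scene');cv2.imwrite('pics/sc5.png',im[:,:,::-1])
E
```

```text
shift [ 0.002  -0.0018  0.1403] turn [ 0.0025  0.0687 -0.2354]
28.6 [0.4665 0.2577 0.207 ] 0.0883575357856254 [-0.1728 -1.1961  0.2539]
```

View pics/sc5.png

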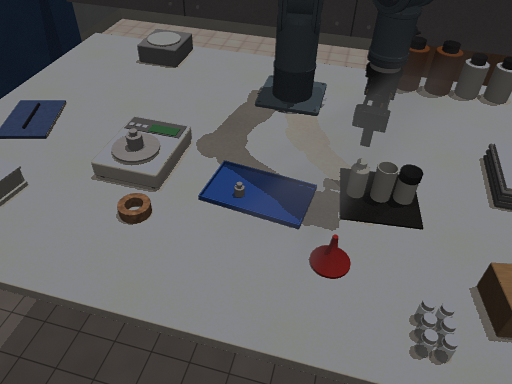

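servo_tool(
  moves=[
    [0.002,-0.0015,0.0,0,0,-0.2,0],
    [0.002,-0.0015,0.03,0,0,-0.2,0],
    [0.002,-0.0015,0.06,0,0,-0.2,0],
    [0.002,-0.0015,0.09,0,0,-0.2,0],
    [0.002,-0.0015,0.115,0,0,-0.2,0],
    [0.002,-0.0015,0.13,0,0,-0.2,0],
    [0.002,-0.0015,0.14,0,0,-0.2,0],
    [0.002,-0.0015,0.14,0,0,-0.2,0],
    [0.002,-0.0015,0.14,0,0,-0.2,0],
  ],
)

```text
t: 29.55
position: [0.465, 0.2622, 0.068]
orientation: [0.741, 0.672, 0.001, 0.0]
contact_force: [-0.1, 0.1, 0.5]
opening: 0.0881
```

servo_tool(
  moves=[
    [0,0,0,0,0,0,1],
    [0,0,0,0,0,0,1],
    [0,0,0,0,0,0,1],
    [0,0,0,0,0,0,1],
    [0,0,0,0,0,0,1],
    [0,0,0,0,0,0,1],
    [0,0,0,0,0,0,1],
    [0,0,0,0,0,0,1],
    [0,0,0,0,0,0,1],
  ],
  newtons=25,
)

```text
t: 30.45
position: [0.4646, 0.2618, 0.0673]
orientation: [0.741, 0.672, 0.0, 0.0]
contact_force: [-0.2, -0.8, 0.9]
opening: 0.0451
```

```bash
python3 mv.py .4941 -.0649 .0642
```

```text
shift [-0.3222  0.0613  0.0031] turn [0.0073 0.0032 0.1124]
30.45 [0.4646 0.2618 0.0673] 0.04511017353193271 [-0.2122 -0.7863  0.9211]
```

servo_tool(
  moves=[
    [0,0,-0.01,0,0,0,1],
    [0,0,-0.03,0,0,0,1],
    [0,0,-0.05,0,0,0,1],
    [-0.02,0.004,-0.06,0,0,0,1],
    [-0.05,0.01,-0.06,0,0,0,1],
    [-0.09,0.017,-0.06,0,0,0,1],
    [-0.13,0.025,-0.06,0,0,0,1],
    [-0.17,0.032,-0.06,0,0,0,1],
    [-0.21,0.04,-0.06,0,0,0,1],
    [-0.25,0.048,-0.06,0,0,0,1],
    [-0.285,0.054,-0.06,0,0,0,1],
    [-0.31,0.059,-0.06,0,0,0,1],
    [-0.32,0.061,-0.06,0,0,0,1],
    [-0.32,0.061,-0.05,0,0,0,1],
    [-0.32,0.061,-0.035,0,0,0,1],
    [-0.32,0.061,-0.02,0,0,0,1],
    [-0.32,0.061,-0.01,0,0,0,1],
    [-0.32,0.061,-0.003,0,0,0,1],
    [-0.32,0.061,0.0,0,0,0,1],
    [-0.32,0.061,0.002,0,0,0,1],
  ],
)

```text
t: 32.45
position: [0.494, -0.0623, 0.0652]
orientation: [0.741, 0.672, -0.0, -0.0]
contact_force: [-6.1, 1.7, 21.2]
opening: 0.045
```

servo_tool(
  moves=[
    [0,0,0.0005,0,0,0,1],
    [0,0,0.0005,0,0,0,1],
  ],
)

```text
t: 32.65
position: [0.494, -0.0623, 0.0652]
orientation: [0.741, 0.672, 0.0, 0.0]
contact_force: [-2.8, 1.3, 3.5]
opening: 0.0452
```

servo_tool(
  moves=[
    [0,0,0,0,0,0,0],
    [0,0,0,0,0,0,0],
    [0,0,0,0,0,0,0],
    [0,0,0,0,0,0,0],
    [0,0,0,0,0,0,0],
    [0,0,-0.02,0,0,0,0],
    [0,0,-0.05,0,0,0,0],
    [0,0,-0.09,0,0,0,0],
    [0,0,-0.125,0,0,0,0],
    [0,0,-0.125,0,0,0,0],
    [0,0,-0.125,0,0,0,0],
  ],
)

```text
t: 33.75
position: [0.4941, -0.063, 0.19]
orientation: [0.741, 0.671, 0.0, 0.001]
contact_force: [-1.2, -0.3, -0.5]
opening: 0.0878
```

```bash
python3 mv.py .4587 .3215 .0747;python3 - <<'E'
from cell import env
import cv2
a=env.snapshot('scene')[130:230,190:330,::-1]
cv2.imwrite('pics/q1.png',cv2.resize(a,None,fx=5.7,fy=5.7,interpolation=2))
E
```

```text
shift [ 0.3792 -0.0732  0.1151] turn [0.0772 0.0296 0.0893]
33.75 [ 0.4941 -0.063   0.19  ] 0.0877963933414618 [-1.1572 -0.3384 -0.5432]
```

View pics/q1.png

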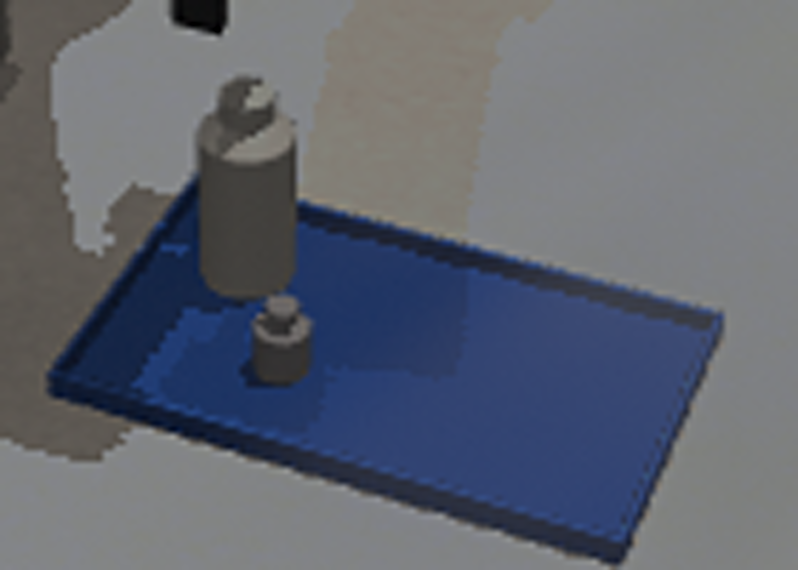

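servo_tool(
  moves=[
    [0.045,-0.009,0,0,0,0,0],
    [0.09,-0.017,0,0,0,0,0],
    [0.135,-0.026,0,0,0,0,0],
    [0.18,-0.035,0,0,0,0,0],
    [0.225,-0.043,0,0,0,0,0],
    [0.27,-0.052,0,0,0,0,0],
    [0.315,-0.061,0,0,0,0,0],
    [0.35,-0.068,0,0,0,0,0],
    [0.37,-0.071,0,0,0,0,0],
    [0.379,-0.073,0,0,0,0,0],
    [0.379,-0.073,0,0,0,0,0],
    [0.379,-0.073,0.03,0,0,0,0],
    [0.379,-0.073,0.06,0,0,0,0],
    [0.379,-0.073,0.085,0,0,0,0],
    [0.379,-0.073,0.105,0,0,0,0],
    [0.379,-0.073,0.115,0,0,0,0],
    [0.379,-0.073,0.115,0,0,0,0],
    [0.379,-0.073,0.115,0,0,0,0],
  ],
)

```text
t: 35.6
position: [0.4588, 0.3212, 0.0752]
orientation: [0.741, 0.671, 0.0, 0.0]
contact_force: [0.4, -0.4, -0.5]
opening: 0.0884
```

servo_tool(
  moves=[
    [0,0,0,0,0,0,1],
    [0,0,0,0,0,0,1],
    [0,0,0,0,0,0,1],
    [0,0,0,0,0,0,1],
    [0,0,0,0,0,0,1],
    [0,0,0,0,0,0,1],
    [0,0,0,0,0,0,1],
    [0,0,0,0,0,0,1],
    [0,0,0,0,0,0,1],
  ],
  newtons=20,
)

```text
t: 36.5
position: [0.4585, 0.3218, 0.0748]
orientation: [0.741, 0.672, 0.0, 0.0]
contact_force: [0.4, 0.4, 1.6]
opening: 0.051
```

```bash
python3 mv.py .5003 .019 .0724
```

```text
shift [-0.2972  0.0712  0.0024] turn [ 0.0136 -0.0099  0.1143]
36.5 [0.4585 0.3218 0.0748] 0.05095526574449573 [0.4181 0.4182 1.5659]
```

servo_tool(
  moves=[
    [0,0,-0.01,0,0,0,1],
    [0,0,-0.03,0,0,0,1],
    [0,0,-0.05,0,0,0,1],
    [-0.02,0.005,-0.06,0,0,0,1],
    [-0.05,0.012,-0.06,0,0,0,1],
    [-0.085,0.021,-0.06,0,0,0,1],
    [-0.12,0.029,-0.06,0,0,0,1],
    [-0.155,0.038,-0.06,0,0,0,1],
    [-0.19,0.046,-0.06,0,0,0,1],
    [-0.225,0.054,-0.06,0,0,0,1],
    [-0.26,0.063,-0.06,0,0,0,1],
    [-0.285,0.069,-0.06,0,0,0,1],
    [-0.297,0.072,-0.06,0,0,0,1],
    [-0.297,0.072,-0.045,0,0,0,1],
    [-0.297,0.072,-0.03,0,0,0,1],
    [-0.297,0.072,-0.015,0,0,0,1],
    [-0.297,0.072,-0.006,0,0,0,1],
    [-0.297,0.072,-0.001,0,0,0,1],
    [-0.297,0.072,0.001,0,0,0,1],
    [-0.297,0.072,0.001,0,0,0,1],
  ],
)

```text
t: 38.5
position: [0.501, 0.0194, 0.0736]
orientation: [0.741, 0.672, 0.0, -0.0]
contact_force: [-0.1, 0.4, -1.9]
opening: 0.0514
```

servo_tool(
  moves=[
    [0,0,0.0005,0,0,0,1],
    [0,0,0.0005,0,0,0,1],
  ],
)

```text
t: 38.7
position: [0.5013, 0.019, 0.0736]
orientation: [0.741, 0.672, 0.0, 0.0]
contact_force: [0.5, -0.8, -1.3]
opening: 0.0512
```

servo_tool(
  moves=[
    [0,0,0.0005,0,0,0,1],
    [0,0,0.001,0,0,0,1],
    [0,0,0.001,0,0,0,1],
  ],
)

```text
t: 39.0
position: [0.5013, 0.0191, 0.0728]
orientation: [0.741, 0.672, 0.0, 0.0]
contact_force: [-1.0, -0.3, 4.8]
opening: 0.0513
```

servo_tool(
  moves=[
    [0,0,0,0,0,0,0],
    [0,0,0,0,0,0,0],
    [0,0,0,0,0,0,0],
    [0,0,0,0,0,0,0],
    [0,0,0,0,0,0,0],
    [0,0,-0.02,0,0,0,0],
    [0,0,-0.05,0,0,0,0],
    [0,0,-0.09,0,0,0,0],
    [0,0,-0.12,0,0,0,0],
    [0,0,-0.12,0,0,0,0],
    [0,0,-0.12,0,0,0,0],
  ],
)

```text
t: 40.1
position: [0.501, 0.0188, 0.1923]
orientation: [0.741, 0.672, 0.0, 0.0]
contact_force: [-0.1, 0.1, 0.1]
opening: 0.0879
```

```bash
python3 mv.py .4523 .384 .0828
```

```text
shift [ 0.3587 -0.0845  0.1093] turn [0.0541 0.0185 0.0966]
40.1 [0.501  0.0188 0.1923] 0.08794150355786044 [-0.0827  0.1458  0.0514]
```

servo_tool(
  moves=[
    [0.045,-0.011,0,0,0,0,0],
    [0.09,-0.021,0,0,0,0,0],
    [0.135,-0.032,0,0,0,0,0],
    [0.18,-0.042,0,0,0,0,0],
    [0.225,-0.053,0,0,0,0,0],
    [0.27,-0.063,0,0,0,0,0],
    [0.31,-0.073,0,0,0,0,0],
    [0.34,-0.08,0,0,0,0,0],
    [0.355,-0.084,0,0,0,0,0],
    [0.359,-0.0845,0,0,0,0,0],
    [0.359,-0.0845,0,0,0,0,0],
    [0.359,-0.0845,0.03,0,0,0,0],
    [0.359,-0.0845,0.06,0,0,0,0],
    [0.359,-0.0845,0.085,0,0,0,0],
    [0.359,-0.0845,0.1,0,0,0,0],
    [0.359,-0.0845,0.109,0,0,0,0],
    [0.359,-0.0845,0.109,0,0,0,0],
    [0.359,-0.0845,0.109,0,0,0,0],
  ],
)

```text
t: 41.9
position: [0.4526, 0.3848, 0.0841]
orientation: [0.741, 0.671, 0.001, 0.0]
contact_force: [-0.2, -0.2, -0.7]
opening: 0.0878
```

servo_tool(
  moves=[
    [0,0,0,0,0,0,1],
    [0,0,0,0,0,0,1],
    [0,0,0,0,0,0,1],
    [0,0,0,0,0,0,1],
    [0,0,0,0,0,0,1],
    [0,0,0,0,0,0,1],
    [0,0,0,0,0,0,1],
    [0,0,0,0,0,0,1],
    [0,0,0,0,0,0,1],
  ],
  newtons=25,
)

```text
t: 42.8
position: [0.4519, 0.3847, 0.0834]
orientation: [0.741, 0.672, 0.0, -0.0]
contact_force: [-1.6, -1.4, 3.6]
opening: 0.053
```

```bash
python3 mv.py .5105 .108 .0805
```

```text
shift [-0.2697  0.0853  0.0028] turn [ 0.0008 -0.008   0.1195]
42.8 [0.4519 0.3847 0.0834] 0.053034526551304036 [-1.6049 -1.3873  3.5845]
```

servo_tool(
  moves=[
    [0,0,-0.01,0,0,0,1],
    [0,0,-0.03,0,0,0,1],
    [0,0,-0.05,0,0,0,1],
    [-0.02,0.006,-0.06,0,0,0,1],
    [-0.05,0.016,-0.06,0,0,0,1],
    [-0.085,0.027,-0.06,0,0,0,1],
    [-0.12,0.038,-0.06,0,0,0,1],
    [-0.155,0.049,-0.06,0,0,0,1],
    [-0.19,0.06,-0.06,0,0,0,1],
    [-0.22,0.07,-0.06,0,0,0,1],
    [-0.245,0.078,-0.06,0,0,0,1],
    [-0.262,0.083,-0.06,0,0,0,1],
    [-0.269,0.085,-0.06,0,0,0,1],
    [-0.269,0.085,-0.045,0,0,0,1],
    [-0.269,0.085,-0.03,0,0,0,1],
    [-0.269,0.085,-0.015,0,0,0,1],
    [-0.269,0.085,-0.006,0,0,0,1],
    [-0.269,0.085,-0.001,0,0,0,1],
    [-0.269,0.085,0.001,0,0,0,1],
    [-0.269,0.085,0.001,0,0,0,1],
  ],
)

```text
t: 44.8
position: [0.5103, 0.1089, 0.0822]
orientation: [0.741, 0.672, 0.0, -0.0]
contact_force: [0.6, 0.3, -2.2]
opening: 0.053
```

servo_tool(
  moves=[
    [0,0,0.0005,0,0,0,1],
    [0,0,0.001,0,0,0,1],
    [0,0,0.001,0,0,0,1],
  ],
)

```text
t: 45.1
position: [0.5105, 0.1085, 0.0815]
orientation: [0.741, 0.672, 0.0, 0.0]
contact_force: [-0.3, 0.8, -2.9]
opening: 0.053
```

servo_tool(
  moves=[
    [0,0,0.0005,0,0,0,1],
    [0,0,0.001,0,0,0,1],
    [0,0,0.001,0,0,0,1],
  ],
)

```text
t: 45.4
position: [0.5105, 0.1086, 0.0813]
orientation: [0.741, 0.672, 0.0, 0.0]
contact_force: [-2.8, -1.1, 9.4]
opening: 0.0531
```

Contact. Next: release, rise, and move clear toward the mat so I can check.

servo_tool(
  moves=[
    [0,0,0,0,0,0,0],
    [0,0,0,0,0,0,0],
    [0,0,0,0,0,0,0],
    [0,0,0,0,0,0,0],
    [0,0,0,0,0,0,0],
    [0,0,-0.02,0,0,0,0],
    [0,0,-0.05,0,0,0,0],
    [0,0,-0.09,0,0,0,0],
    [0,0,-0.13,0,0,0,0],
    [0,0,-0.17,0,0,0,0],
    [0,-0.02,-0.19,0,0,0,0],
    [0,-0.02,-0.2,0,0,0,0],
    [0,-0.02,-0.2,0,0,0,0],
    [0,-0.02,-0.2,0,0,0,0],
  ],
)

```text
t: 46.8
position: [0.4905, 0.11, 0.2793]
orientation: [0.741, 0.671, -0.0, -0.0]
contact_force: [1.1, -0.6, -1.1]
opening: 0.0885
```

Run:
```python
from cell import env
import cv2
sc=env.snapshot('scene')[:,:,::-1];sd=env.snapshot('side')[:,:,::-1]
cv2.imwrite('pics/scF.png',sc)
f=lambda im,x0,y0,x1,y1,k,n:cv2.imwrite('pics/%s.png'%n,cv2.resize(im[y0:y1,x0:x1],None,fx=k,fy=k,interpolation=2))
f(sc,190,130,330,230,5.7,'f1');f(sd,210,160,340,255,6,'f2')
f(sc,80,100,220,200,5.7,'f3')
print(env.state()['position'])
```

```text
[0.49015161 0.11010259 0.27884745]
```

View pics/f1.png

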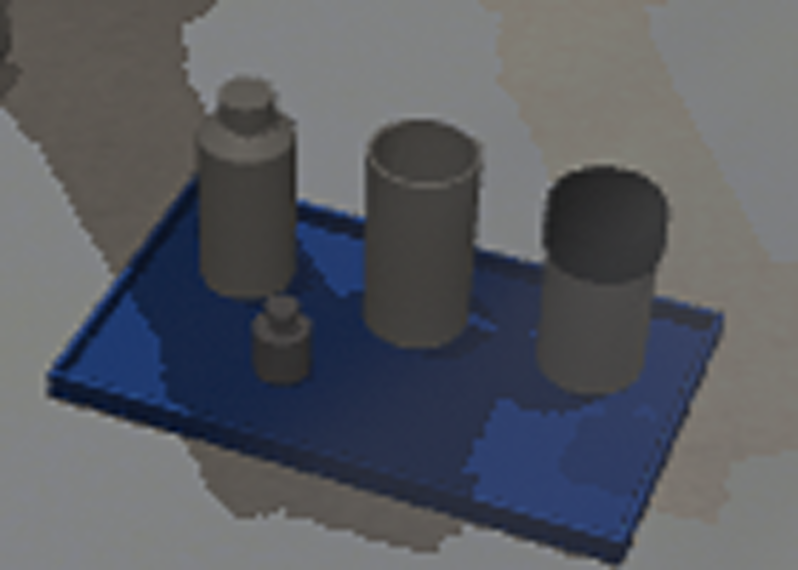

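View pics/f2.png

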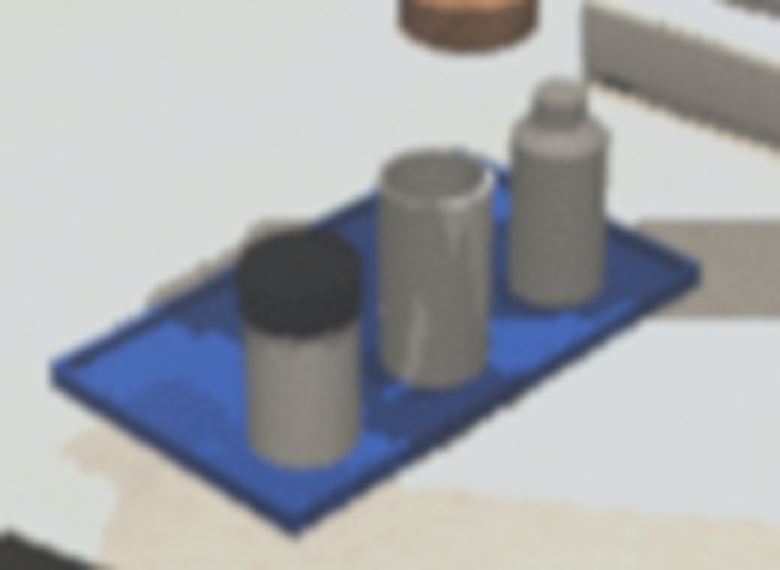

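View pics/f3.png

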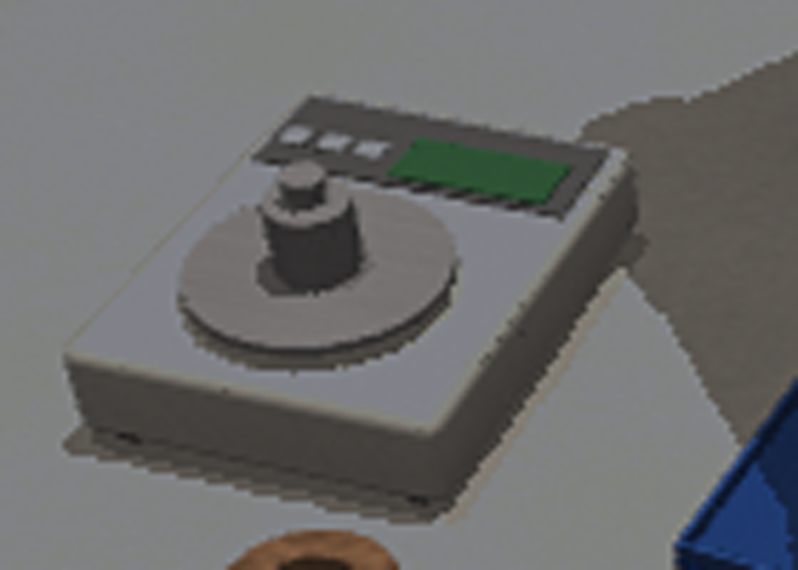

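View pics/scF.png

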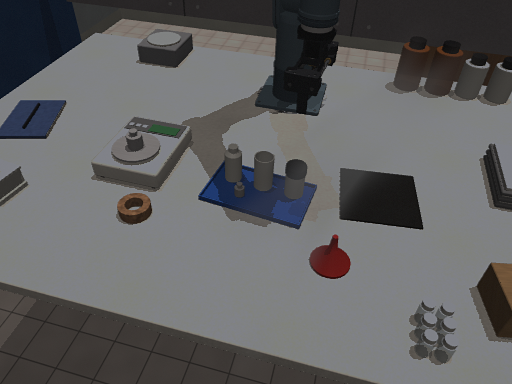

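```bash
python3 -c "
from cell import env
s=env.state();print(s['t'],s['contact_force'],s['qvel'].round(4));print(env.finish_job())"
```

```text
46.9 [-0.07784078 -0.63994486  0.89636775] [-0.0004  0.0009 -0.0029 -0.0008 -0.0025  0.0042  0.0027]
the job is handed in; nothing more can be done
None
```

The job is done and handed in at about 47 s of the 141 s allowed. I moved the jar, beaker and bottle to the mat and lowered the larger weight onto the pan. Then I returned the bottle, beaker and jar to their spots.

**Containers:** in the last scene and side pictures all three stand upright. Their outlines match the starting pictures within about 4 pixels of the enlarged crop, which is roughly 1–2 mm.

**Larger weight:** it stands upright about 2 mm from the pan centre. It touched down with about 9 N and was released only after contact.

**Bystanders:** the smaller weight's outline is unchanged from the start. The funnel and cork ring look unmoved by eye.

**Robot:** the gripper was open and clear of everything at the end.

**Disagreements:**
- The first wrist-only fits for the two weights were several millimetres to centimetres off. I re-measured both weights from the scene and side pictures once the containers were out of the way; the larger weight's fit also used a closer wrist view.
- The bottle met the tray floor a little firmly, with about 21 N for a moment. It showed no shift in the picture taken straight afterwards.

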